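Catch the rolling clay carriage on its sloping track

ROBOT

A 6-joint arm with a two-finger parallel gripper is mounted at the origin on the work surface. World frame = base frame: x ahead of the robot, y to its left, z up, the work surface at z = 0. Lengths are in m, angles in rad, forces in N, time in s.
With the tool pointing down it reaches from about 0.275 to 0.85 m from the base axis. Payload 19 kg.
Tool frame: the origin (TCP) lies at the very end of the fingers, on their centre line; the grasp point (between the pads) lies tcp_to_grasp behind it (tcp_to_grasp is the distance from the TCP to the grasp point, in m); z points along the fingers, y is the line along which they close (so a half turn about z gives the same grasp; the last joint's range is limited). The gripper opens to 85 mm and grips with 20 to 120 N. Pads are 22 mm wide; open, the fingers measure 114 mm over their backs; the gripper's body (76 mm by 85 mm) begins 54 mm behind the grasp point. The pads swing forward as they close: fully open they stand 13 mm farther back than shut.
Start: joints at [-1.48, 0.15, 1.437, -0, 1.554, -0.134], TCP at [0.128, -0.561, 0.205] pointing down, gripper open.
Joint ranges: [-2.8, 2.8], [-0.68, 2.1], [0.12, 2.68], [-1.39, 4.53], [0.16, 2.79], [-2.81, 2.81]. Speed limits (rad/s): [1.89, 1.89, 2.22, 3.01, 3.01, 3.01].

INTERFACE

Orientations are given as a rotation vector (axis times angle).
In Python, from station import * gives the robot as it stands.
- The arm moves only by the tool send_rows, never from a script. Its argument "rows" is a list that holds one entry, the list of rows, each a list of 5 numbers: the shift along the tool's x, y, z in mm, then the turn about the tool's z in degrees, then the closure, from 0 (fully open) to 1 (shut). In form: [[[x, y, z, roll, jaw], ...]]. A call has 1 to 20 rows; each row shifts and turns the commanded pose from where the row before left it, along the tool's axes as they then stand; what a row does not reach is not made up. A row lasts 1/10 s, in which the tool goes at most 50 mm and 8.59 degrees, less where a joint would pass 70% of its speed; a pose out of reach is approached as far as the arm can. A call with a gripper value outside its range is refused whole. The fingers move at their own pace and stop on an object; the grip force is fixed at half the most. Time passes only in rows, so rows that do not move let the fingers close. It gives the time, the measured TCP pose, the force, the opening and the grip force at its end, in the units of the state.
- state(): the state, without advancing time (a new reading comes with each control period).
- snapshot(name): name is "scene" or "side" or "wrist"; returns a dict with "frame" (420x560x3 uint8, blue, green, red), "fx", "fy", "cx", "cy" (pixels), "dist" ([k1, k2, p1, p2, k3] as OpenCV has them; the pictures are not rectified), "origin" and "rotation" of the camera in the world. Camera axes: x right, y up, looking along -z (the intrinsics and any distortion apply to the point x, -y, -z); pixel columns grow to the right and rows downward; lengths in m; the calibration is good to about 2 mm. A picture is of the moment at which its call begins. There is no depth.
- sign_off(): hands the job in; it is judged then, once.
The state is a dict: "time_s": time; "joint_positions": joint angles; "qd": joint speeds; "joint_efforts": joint torques, N m; "tcp_pos": TCP position; "ee_rot": TCP orientation; "ft_force": force on the tool from outside, world axes, zero at the start; "torque": the same for the moment, N m; "gripper_width": finger opening in m; "finger_force": force on a finger pad.
Only numpy, scipy, OpenCV 4.12 (cv2) and the standard library are available. Lean on these libraries where they do the work, as an engineer would, in place of code of your own. Each camera call takes 0.05 s, during which the arm holds its last target. There are 200 camera calls.

TASK

Press the green tab to let the carriage with the unfired clay box roll down its track, let it run by itself until its red pointer is over the yellow part of the side strip, then stop it by its orange spring buffer with the hand running ahead of it, so gently that the buffer is never pushed in by more than about a centimetre, and keep it standing still over the yellow for a second. Then ease it slowly down until it stands against the stops at the bottom, without a bump, and take the hand away. Do not touch the clay box or upset the things around.

Things in the scene. Friction and masses are not known exactly. Their poses are not given: they have to be found in the camera images.
- track: fixed sloping track, 770 mm long, two aluminium rails on wooden blocks. Origin on the table under its middle; its y axis is level and points up-track (the carriage rolls towards -y), x across, away from the robot, x = 0 the centre line. At distance u down-track from the carriage's start: y = 0.275 - 0.998 u, rail top z = 0.085 - 0.065 u. Wheel stops 26 mm high stand on the rails at the bottom
- yellow_mid (a point): middle of the yellow part of the side strip, on its top edge (track x = 78 mm, 20 mm above the rails, u = 0.385). The strip is white for u below 0.28, yellow for u = 0.28 to 0.49, red beyond; u is the joint travel
- travel (a joint): how far (u, m) the carriage has rolled down: 0 held by the release, 0.57 against the bottom stops; its red pointer, at its middle, is over the yellow for 0.28 to 0.49. Gravity drives it with 0.64 m/s2 along the slope, against a drag of 1.5 N per m/s. Mass with box nominally 0.65 kg but 0.42 to 0.88 from run to run, so it tends towards 0.18 to 0.37 m/s
- carriage: plywood carriage 120 mm across, 150 mm long, deck always level, brass wheels, 0.20 kg with buffer, without box; origin on the rail top under its middle; axes parallel to the track's. Deck top 47 mm above the origin, with a 9 mm rim; red pointer on the far side
- buffer_face (a point): centre of the downhill face of the upright orange buffer plate (60 mm across, 56 high, 8 thick): 140 mm down-track of the carriage's origin and 62 mm above it when the spring is out; its edges are 34 and 90 mm above that origin. The space before it is free down to the rails and the wheel stops, also with the carriage at the bottom, where it is 64 mm past the stops: fingers there are not trapped
- buffer_in (a joint): how far the buffer is pushed in, m: 0 out, 0.040 bottomed. Spring 100 N/m without preload, damping 1 N per m/s. The carriage standing on the slope against the hand pushes it in by 3 to 6 mm
- tab (a point): middle of the top of the green press tab (36 x 44 mm), near side of the track, 140 mm from the centre line, at u = 0.31. Its 55 mm arm sits on a 10 mm steel shaft along the near side (85 mm from the centre line, 41 mm above the rails, u = 0 to 0.33), which pressing turns, lifting the stop finger off the carriage
- release_turn (a joint): turn of the release shaft, rad: 0 holding the carriage, free from about 0.45, 0.8 fully pressed (tab about 39 mm lower). About 1 N presses it; it stays where it is left
- claybox: open unfired clay box 80 x 110 x 45 mm high standing loose on the carriage's deck, about in the middle; origin centre of its underside
- black_pot: black plastic pot, 100 mm wide, 100 mm high, bystander; origin centre of underside
- glaze_can: blue can 90 mm wide, 110 mm high, bystander; origin centre of underside
- modelling_tool: wooden modelling spatula 180 mm long lying on the table, bystander
- slip_brush: brush 170 mm long lying on the table, bystander
Things that resemble listed ones, but are neither listed nor needed, are in the scene too. Leave any blue look-alike of the claybox alone.

How it is judged:
By the outcome, as a careful person would: the job done as asked, in the order asked, and still so for the second after the job is handed in, with the robot touching nothing.
It also fails if it takes over 38 s, if anything falls off the work surface, if the arm or the gripper's body presses on something with over 40 N, if the wrist force passes 120 N, or if a joint passes its speed limit or range.

## Working session

There is one attempt and no reset: what is moved stays moved. The work goes in short steps, Python scripts to look and compute and a tool call to move; the robot and the scene stay as the last step left them, time stands still between calls to the robot, and variables do not carry over. Pictures are saved under pics/ and viewed, at most 10 in all, crops included, and the job is handed in when it is done.

Besides the shell and the picture viewer there is one more tool, called after "Call:" by a JSON object that holds its "method" and its "body", one argument or row to a line. send_rows: Moves the arm, as the interface text tells. Its arguments: {"type":"object","properties":{"rows":{"type":"array","items":{"type":"array","items":{"type":"array","items":{"type":"number"}}}}},"required":["rows"]}

```bash
mkdir -p pics; ls
python3 - <<'E'
from station import *
import cv2, numpy as np
s=state(); print({k:np.round(v,3).tolist() for k,v in s.items()})
for n in ("scene","side"):
    d=snapshot(n); cv2.imwrite(f"pics/{n}0.png",d["frame"]); print(n,d["fx"],d["fy"],d["cx"],d["cy"],d["dist"],d["origin"],np.array(d["rotation"]).tolist())
E
```

```text
pics
{'time_s': 0.0, 'joint_positions': [-1.48, 0.151, 1.438, -0.0, 1.554, -0.134], 'qd': [-0.001, -0.0, -0.001, 0.001, -0.0, -0.0], 'joint_efforts': [0.0, -71.305, -57.087, -0.0, 0.009, 0.0], 'tcp_pos': [0.128, -0.56, 0.205], 'ee_rot': [-3.121, -0.352, 0.0], 'ft_force': [-0.543, -0.572, 0.942], 'torque': [-0.013, -0.001, 0.005], 'finger_force': 0.0, 'gripper_width': 0.085}
scene 426.9301155772658 426.9301155772658 281.8034949914186 208.70655609904637 [-0.04956125  0.          0.          0.          0.        ] [ 1.06889954 -0.13664581  1.0247864 ] [0.5287790668868318, 0.3625101190343575, 1.1947123877008308]
side 447.58685210206636 447.58685210206636 275.42475736477195 208.57854756968482 [-0.00456788  0.          0.          0.          0.        ] [-0.0327901   0.83004284  0.66192933] [0.41059214633844054, -1.2786033848836427, -2.2489711423066834]
```

View pics/scene0.png

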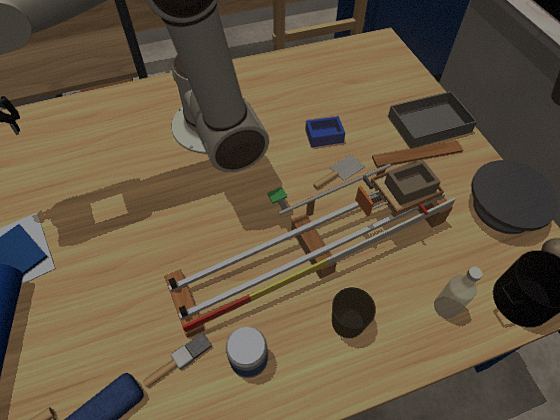

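View pics/side0.png

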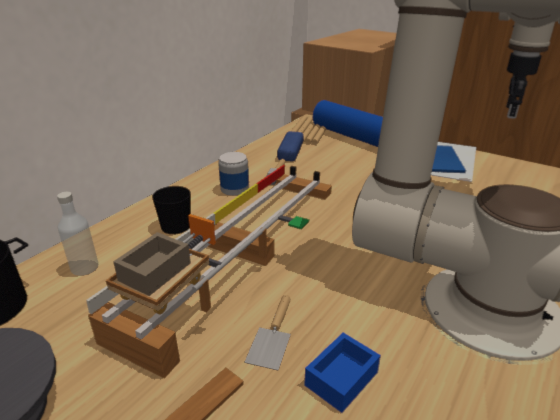

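The scene view shows the track running from the carriage at about (410,185) to the stops at (172,283) and (183,311). The tab is at (278,195), and yellow meets red at (249,298). The side view has the orange buffer at (203,229), the tab at (299,222) and the strip from (212,218) to (285,172).

```bash
cat > h.py <<'E'
import cv2, numpy as np
from scipy.spatial.transform import Rotation as R
from scipy.optimize import least_squares
def cam(d):
    K=np.array([[d["fx"],0,d["cx"]],[0,d["fy"],d["cy"]],[0,0,1.]])
    return K,np.array(d["dist"],float),np.array(d["origin"]),R.from_rotvec(d["rotation"]).as_matrix()
def ray(d,p):
    K,D,o,M=cam(d); q=cv2.undistortPoints(np.array([[p]],float),K,D)[0,0]
    v=M@np.array([q[0],-q[1],-1]); return o,v/np.linalg.norm(v)
def onz(d,p,z):
    o,v=ray(d,p); return o+v*(z-o[2])/v[2]
def tri(*dp):
    A=np.zeros((3,3));b=np.zeros(3);rs=[ray(*x) for x in dp]
    for o,v in rs: P=np.eye(3)-np.outer(v,v);A+=P;b+=P@o
    X=np.linalg.solve(A,b); return X,[np.linalg.norm(np.cross(X-o,v)) for o,v in rs]
def proj(d,X):
    K,D,o,M=cam(d); c=(np.array(X)-o)@M; c=c*[1,-1,-1]
    return cv2.projectPoints(c.reshape(-1,1,3),np.zeros(3),np.zeros(3),K,D)[0][:,0]
def mask(f,h0,h1,s=120,v=50):
    h=cv2.cvtColor(f,cv2.COLOR_BGR2HSV); return cv2.inRange(h,(h0,s,v),(h1,255,255))
def blobs(m,amin=25):
    n,l,st,c=cv2.connectedComponentsWithStats(m); 
    return [(st[i].tolist(),c[i].round(1).tolist(),cv2.minAreaRect(np.argwhere(l==i)[:,::-1].astype(np.float32))) for i in range(1,n) if st[i][4]>amin]
E
python3 - <<'E'
from station import *
from h import *
for n in ("scene","side"):
    d=snapshot(n); f=d["frame"]
    for c,a in dict(yellow=(22,34,190),red=(0,4,170),red2=(174,180,170),green=(45,80,120),orange=(4,12,200)).items():
        for st,ce,r in blobs(mask(f,*a)): print(n,c,st,ce,np.round(cv2.boxPoints(r),1).tolist())
d=cv2.imread('pics/scene0.png')[150:345,150:470]; e=cv2.imread('pics/side0.png')[140:380,80:340]
cv2.imwrite('pics/c1.png',cv2.resize(d,None,fx=2.5,fy=2.5,interpolation=cv2.INTER_CUBIC)); cv2.imwrite('pics/c2.png',cv2.resize(e,None,fx=2.5,fy=2.5,interpolation=cv2.INTER_CUBIC))
E
```

```text
scene red [420, 204, 8, 10, 27] [423.4, 208.4] [[419.3999938964844, 204.39999389648438], [421.79998779296875, 202.89999389648438], [427.29998779296875, 212.1999969482422], [425.0, 213.60000610351562]]
scene red [183, 296, 67, 35, 295] [213.4, 313.7] [[182.3000030517578, 325.6000061035156], [247.8000030517578, 294.3999938964844], [250.5, 300.1000061035156], [185.10000610351562, 331.29998779296875]]
scene green [268, 187, 19, 16, 109] [277.1, 194.7] [[268.0, 192.89999389648438], [281.79998779296875, 186.6999969482422], [286.0, 196.10000610351562], [272.20001220703125, 202.3000030517578]]
side yellow [215, 184, 42, 39, 393] [235.3, 203.0] [[211.10000610351562, 215.3000030517578], [255.1999969482422, 183.0], [260.1000061035156, 189.60000610351562], [216.0, 222.0]]
side red [258, 165, 26, 26, 231] [271.0, 177.6] [[254.8000030517578, 183.8000030517578], [283.0, 165.0], [287.29998779296875, 171.5], [259.20001220703125, 190.1999969482422]]
side green [289, 217, 20, 12, 151] [298.1, 222.3] [[288.20001220703125, 225.10000610351562], [290.70001220703125, 215.1999969482422], [308.1000061035156, 219.5], [305.6000061035156, 229.39999389648438]]
side orange [188, 215, 28, 30, 419] [201.8, 228.4] [[182.10000610351562, 235.3000030517578], [188.0, 215.0], [220.10000610351562, 224.39999389648438], [214.1999969482422, 244.60000610351562]]
```

View pics/c1.png

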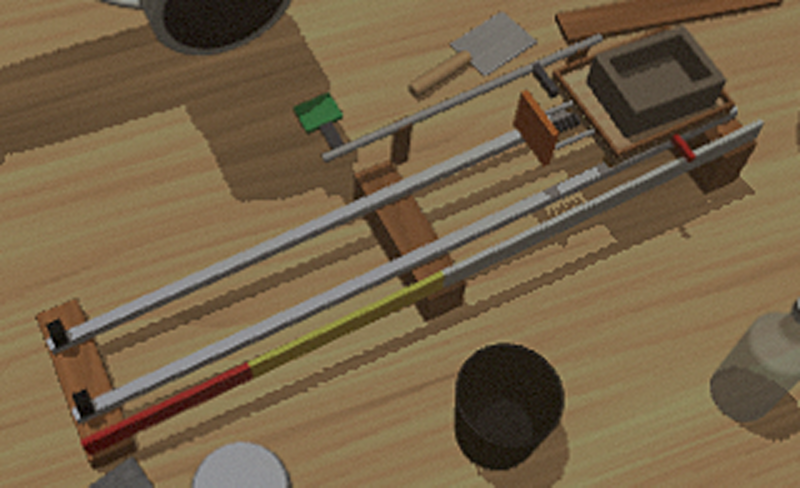

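View pics/c2.png

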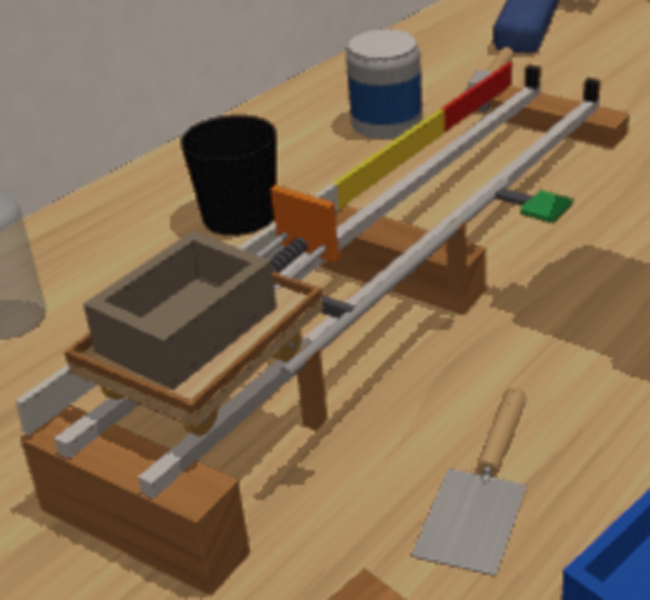

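The crops give these full-image points. In the scene view, white meets yellow at (326.8,259.6) and yellow meets red at (249.2,295.6), with the tab at (277,194.5). In the side view the same three are at (214.8,214), (257.6,184.8) and (298.5,222).

```bash
cat >> h.py <<'E'
def T2W(p,P):
    X,Y,a=p; c,s=np.cos(a),np.sin(a); P=np.atleast_2d(P)
    return np.c_[X+c*P[:,0]-s*P[:,1],Y+s*P[:,0]+c*P[:,1],P[:,2]]
def tp(x,u,h): return [x,0.275-0.998*u,0.085-0.065*u+h]
E
python3 - <<'E'
from station import *
from h import *
a,b=snapshot("scene"),snapshot("side")
P=np.array([tp(.078,.28,.02),tp(.078,.49,.02)])
pa=np.array([[326.8,259.6],[249.2,295.6]]); pb=np.array([[214.8,214],[257.6,184.8]])
t,e=tri((a,(277.3,194.2)),(b,(298.5,221.5))); print("tab",t,e)
for i in range(2): print(tri((a,pa[i]),(b,pb[i])),P[i,2])
def res(p): 
    W=T2W(p,P); return np.r_[(proj(a,W)-pa).ravel(),(proj(b,W)-pb).ravel(),(T2W(p,[tp(-.14,.31,.03)])[0,:2]-t[:2])*400]
s=least_squares(res,[.55,0,-.1]); p=s.x; print("pose",p,np.round(s.fun,1))
print("tab exp",T2W(p,[tp(-.14,.31,.041)]))
bc=T2W(p,[[x,.275-.14,.085+z] for x in(-.03,.03) for z in (.034,.09)]); print("buffer corners",bc.round(3).tolist(),proj(a,bc).round(1).tolist(),proj(b,bc).round(1).tolist())
ss=T2W(p,[tp(x,.645,.026) for x in(-.045,.045)]);print("stops",ss.round(3).tolist(),proj(a,ss).round(1).tolist(),proj(b,ss).round(1).tolist())
for nm,q,z in (("pot",(353,297),.1),("can",(247,343),.11)): print(nm,onz(a,q,z), np.round((onz(a,q,z)[:2]-p[:2])@np.array([[np.cos(p[2]),-np.sin(p[2])],[np.sin(p[2]),np.cos(p[2])]]),3))
s=state();print(R.from_rotvec(s["ee_rot"]).as_matrix().round(3).tolist())
E
```

```text
tab [0.42798805 0.08438286 0.10810152] [np.float64(0.0015779435631959327), np.float64(0.0015779435631960456)]
(array([0.64052836, 0.13926832, 0.08356971]), [np.float64(0.002845302818848252), np.float64(0.0028453028188482493)]) 0.0868
(array([ 0.6624689 , -0.06845727,  0.06894799]), [np.float64(0.0021786215722327936), np.float64(0.0021786215722328175)]) 0.07315
pose [0.56236982 0.13517398 0.11373809] [-0.8 -1.2 -0.7 -0.5 -1.3 -0.8 -1.2 -1.3 -0.3  0.3]
tab exp [[0.42717628 0.08512709 0.10585   ]]
buffer corners [[0.517, 0.266, 0.119], [0.517, 0.266, 0.175], [0.577, 0.273, 0.119], [0.577, 0.273, 0.175]] [[353.3, 199.1], [356.6, 186.1], [365.6, 216.3], [369.5, 203.7]] [[216.2, 242.7], [214.2, 220.3], [193.4, 235.3], [190.7, 213.3]]
stops [[0.56, -0.236, 0.069], [0.649, -0.226, 0.069]] [[170.5, 278.8], [182.3, 310.5]] [[317.8, 172.4], [291.0, 166.5]]
pot [0.75982206 0.1560428  0.1       ] [ 0.199 -0.002]
can [ 0.78410305 -0.10641692  0.11      ] [ 0.193 -0.265]
[[0.975, 0.223, -0.0], [0.223, -0.975, 0.0], [0.0, -0.0, -1.0]]
```

```bash
cat >> h.py <<'E'
POSE=(0.5624,0.1352,0.1137)
def W2T(X):
    X=np.atleast_2d(X); c,s=np.cos(POSE[2]),np.sin(POSE[2]); d=X[:,:2]-POSE[:2]
    return np.c_[d@[c,s],d@[-s,c],X[:,2]]
def tcp_track(s):   # -> x, u, height over rail
    x,y,z=W2T(s["tcp_pos"])[0]; u=(.275-y)/.998; return np.round([x,u,z-.085+.065*u],4)
E
python3 - <<'E'
from station import *
import station
from h import *
s=state(); print(tcp_track(s)); print([n for n in dir(station) if not n.startswith('_')]); 
try: print(tcp_to_grasp)
except Exception as e: print(e)
M=R.from_rotvec(s["ee_rot"]).as_matrix(); print("roll",np.degrees(np.arctan2(M[1,0],M[0,0])-POSE[2]))
a=W2T(s["tcp_pos"])[0]; t=np.array(tp(-.14,.316,.041))+[0,0,.042]; print("to tab mm x,down,z",(t-a)*[1000,-1000,-1000])
E
```

```text
[-0.5104  0.9187  0.1797]
['MotionError', 'sign_off', 'snapshot', 'state', 'tcp_to_grasp']
0.0187
roll 6.369014863669955
to tab mm x,down,z [ 370.36793414 -601.48970161   57.50931473]
```

Call:
{"method": "send_rows", "body": {
  "rows": [
    [[0,0,0,6.37,1],[12,-20,0,0,1],[24,-39,0,0,1],[24,-39,0,0,1],[24,-39,0,0,1],[24,-39,0,0,1],[24,-39,0,0,1],[24,-39,0,0,1]]
  ]
}}

```text
time_s: 1.1
tcp_pos: [0.2546, -0.2888, 0.2052]
ee_rot: [3.136, 0.177, 0.0]
ft_force: [0.8, -0.7, 0.7]
gripper_width: -0.0001
finger_force: 0.0
```

Run:
```python
from station import *
from h import *
s=state(); print(s["time_s"],tcp_track(s),W2T(s["tcp_pos"]));
```

```text
1.1 [-0.3539  0.6626  0.1633] [[-0.35390062 -0.38629328  0.2052213 ]]
```

Call:
{"method": "send_rows", "body": {
  "rows": [
    [[24,-39,0,0,1]]
  ]
}}

```text
time_s: 1.2
tcp_pos: [0.274, -0.2473, 0.2053]
ee_rot: [3.136, 0.177, 0.001]
ft_force: [2.0, -0.2, 0.2]
gripper_width: 0.0003
finger_force: 0.0
```

Run:
```python
from station import *
from h import *
s=state(); print(s["time_s"],tcp_track(s),W2T(s["tcp_pos"]));
```

```text
1.2 [-0.3299  0.6236  0.1608] [[-0.32991783 -0.34731823  0.20531474]]
```

Call:
{"method": "send_rows", "body": {
  "rows": [
    [[0,0,0,0,1]]
  ]
}}

```text
time_s: 1.3
tcp_pos: [0.2754, -0.2452, 0.2057]
ee_rot: [3.136, 0.186, 0.002]
ft_force: [0.0, -1.3, -0.1]
gripper_width: -0.0002
finger_force: 0.0
```

Run:
```python
from station import *
from h import *
s=state(); print(s["time_s"],tcp_track(s),W2T(s["tcp_pos"]))
M=R.from_rotvec(s["ee_rot"]).as_matrix(); print("roll",np.degrees(np.arctan2(M[1,0],M[0,0])-POSE[2]))
```

```text
1.3 [-0.3283  0.6216  0.1611] [[-0.32831533 -0.34537491  0.20569388]]
roll 0.2730327214837756
```

Call:
{"method": "send_rows", "body": {
  "rows": [
    [[24,-39,0,0,1],[24,-39,0,0,1],[24,-39,0,0,1],[24,-39,0,0,1],[24,-39,0,0,1],[24,-39,0,0,1],[24,-39,10,0,1],[12,-20,10,0,1],[8,-12,10,0,1],[0,0,10,0,1],[0,0,0,0,1]]
  ]
}}

```text
time_s: 2.4
tcp_pos: [0.4253, 0.0749, 0.1639]
ee_rot: [3.136, 0.179, -0.004]
ft_force: [-1.2, 0.2, -0.2]
gripper_width: 0.0002
finger_force: 0.0
```

Run:
```python
from station import *
from h import *
s=state(); print(s["time_s"],tcp_track(s),W2T(s["tcp_pos"]),s["ft_force"])
M=R.from_rotvec(s["ee_rot"]).as_matrix(); print("roll",np.degrees(np.arctan2(M[1,0],M[0,0])-POSE[2]),M[:,2])
a,b=snapshot("scene"),snapshot("side")
for n,d in (("a",a),("b",b)):
    f=d["frame"]; q=proj(d,[s["tcp_pos"],*T2W(POSE,[tp(-.14,.31,.041)])]).astype(int); print(q.tolist())
    for c,ar in dict(red=(0,4,150),orange=(4,12,200)).items():
        for st,ce,r in blobs(mask(f,*ar),15): print(n,c,st,ce)
    x,y=np.clip(q[0]-[70,60],0,None); c=f[y:y+120,x:x+140].copy(); cv2.imwrite(f'pics/{n}z.png',c)
za,zb=[cv2.resize(cv2.imread(f'pics/{n}z.png'),(400,343),interpolation=cv2.INTER_CUBIC) for n in 'ab']
cv2.imwrite('pics/tab1.png',np.hstack([za,zb]))
```

```text
2.4 [-0.1431  0.32    0.0997] [[-0.14306078 -0.04432546  0.16389835]] [-1.23331637  0.21021889 -0.19683079]
roll 0.022157735739941998 [-2.32767322e-03 -1.73354994e-04 -9.99997276e-01]
[[272, 181], [276, 194]]
a red [419, 204, 9, 10, 30] [423.2, 208.2]
a red [183, 295, 68, 36, 353] [214.7, 313.4]
[[301, 199], [297, 222]]
b red [258, 165, 26, 26, 235] [270.9, 177.7]
b orange [188, 215, 28, 30, 415] [201.8, 228.5]
```

View pics/tab1.png

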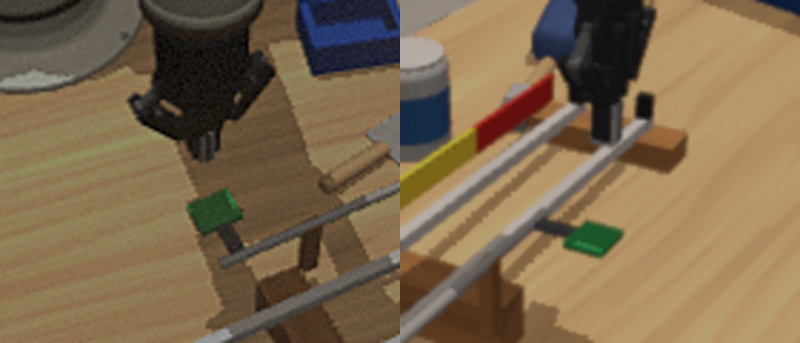

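The left (scene) half shows closed fingertips at about (203,155), with the knuckles bulging well out along the tool's y axis. The right half shows a finger side about 22 mm wide. I'll roll 90° so those flat 22 mm sides meet the plate, and lower the hand to just above the tab.

Call:
{"method": "send_rows", "body": {
  "rows": [
    [[0,0,4,-8.2,1],[0,0,5,-8.2,1],[0,0,5,-8.2,1],[0,0,5,-8.2,1],[0,0,5,-8.2,1],[0,0,5,-8.2,1],[0,0,5,-8.2,1],[0,0,5,-8.2,1],[0,0,5,-8.2,1],[0,0,5,-8.2,1],[0,0,0,-8.0,1],[0,0,0,0,1]]
  ]
}}

```text
time_s: 3.7
tcp_pos: [0.4262, 0.0745, 0.1169]
ee_rot: [2.09, 2.345, 0.001]
ft_force: [-0.4, -0.5, -0.3]
gripper_width: 0.0002
finger_force: 0.0
```

```bash
cat > w.py <<'E'
from station import *
from h import *
def st():
    s=state(); M=R.from_rotvec(s["ee_rot"]).as_matrix()
    print(s["time_s"],"x,u,h",tcp_track(s),"z",round(s["tcp_pos"][2],4),"yaw",np.degrees(np.arctan2(M[1,0],M[0,0])-POSE[2]).round(2),"F",np.round(s["ft_force"],2)); return s
def look():   # red pointer u in scene, orange plate u in side
    t=state()["time_s"]; d=snapshot("scene"); h=cv2.cvtColor(d["frame"],cv2.COLOR_BGR2HSV)
    m=mask(d["frame"],0,5,150)|mask(d["frame"],174,180,150)
    out=[]
    U=np.linspace(-.02,.6,621); L=proj(d,T2W(POSE,[tp(*PX,) if 0 else tp(PX[0],u,PX[1]) for u in U]))
    for s_,c,r in blobs(m,10):
        D=np.linalg.norm(L-c,axis=1); i=D.argmin(); out.append((round(U[i],3),round(D[i],1),s_[4],c))
    return t,out,d
PX=(0.068,0.03)
E
python3 - <<'E'
from w import *
import w
st()
# pointer calibration: u=0 blob at (423.3,208.3); list x,h solutions
d=snapshot("scene"); o,v=ray(d,(423.3,208.3))
for h in (.02,.03,.04,.05):
    X=o+v*((.085+h)-o[2])/v[2]; print(h,W2T(X).round(4))
w.PX=(.068,.03); print(look()[:2]); st()
E
```

```text
3.7 x,u,h [-0.1422  0.3204  0.0527] z 0.1169 yaw 90.08 F [-0.42 -0.48 -0.32]
0.02 [[0.068  0.2942 0.105 ]]
0.03 [[0.0724 0.2875 0.115 ]]
0.04 [[0.0768 0.2807 0.125 ]]
0.05 [[0.0812 0.274  0.135 ]]
(3.75, [(np.float64(-0.012), np.float64(1.9), 39, [423.1, 208.6]), (np.float64(0.578), np.float64(8.1), 411, [215.4, 313.4])])
3.8 x,u,h [-0.1422  0.3202  0.0527] z 0.1168 yaw 89.69 F [0.41 0.12 0.52]
```

Call:
{"method": "send_rows", "body": {
  "rows": [
    [[0,0,43,0,1],[-10,0,-35,0,1],[-30,30,-8,0,1],[-30,40,-2,0,1],[-10,40,0,0,1],[0,32,0,0,1]]
  ]
}}

```text
time_s: 4.4
tcp_pos: [0.5783, 0.01, 0.1185]
ee_rot: [2.099, 2.336, 0.001]
ft_force: [-0.0, 0.5, 0.2]
gripper_width: -0.0003
finger_force: 0.0
```

```bash
sed -i 's/^PX=.*/PX=(0.081,0.049)/' w.py
python3 - <<'E'
from w import *
st()
for i in range(2):
    t,o,d=look(); print(t,o)
cv2.imwrite('pics/run.png',d["frame"])
E
```

```text
4.4 x,u,h [0.0015 0.402  0.0596] z 0.1185 yaw 89.6 F [-0.02  0.47  0.17]
4.4 [(np.float64(0.001), np.float64(0.4), 37, [422.9, 208.2]), (np.float64(0.58), np.float64(6.2), 415, [215.0, 313.6])]
4.45 [(np.float64(0.001), np.float64(0.2), 39, [423.0, 208.3]), (np.float64(0.577), np.float64(6.1), 420, [216.2, 313.0])]
```

Run:
```python
from w import *
f=cv2.imread('pics/run.png')
print([ (s,c) for s,c,r in blobs(mask(f,45,80,120))])
b=snapshot("side"); g=b["frame"]; print([ (s,c) for s,c,r in blobs(mask(g,45,80,120))])
o=look()[1]; print(o[0])
cv2.imwrite('pics/tab2.png',np.hstack([cv2.resize(f[150:310,210:350],(400,457)),cv2.resize(g[140:300,180:320],(400,457))]))
```

```text
[]
[([288, 220, 20, 14, 159], [297.3, 226.6])]
(np.float64(0.001), np.float64(0.4), 37, [422.9, 208.2])
```

View pics/tab2.png

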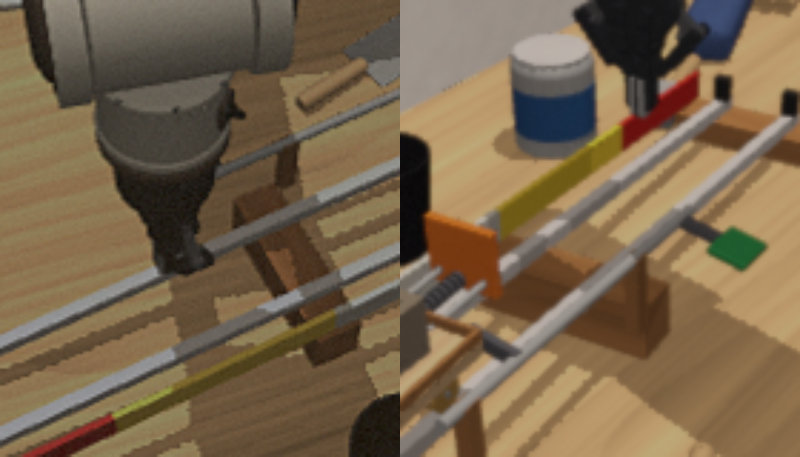

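Right half: the tab, at about (738,248), has only moved down slightly and the carriage still stands. I'll go back and press deeper.

Run:
```python
from w import *
b=snapshot("side"); 
n=T2W((0,0,POSE[2]),[[0,1,0]])[0]; 
for p in ((298.3,221.8),(297.3,226.6)):
    o,v=ray(b,p); P0=T2W(POSE,[[0,-.0344,0]])[0]; X=o+v*((P0-o)@n)/(v@n); print(W2T(X))
st()
```

```text
[[-0.14082492 -0.0344      0.10885725]]
[[-0.13852502 -0.0344      0.09497245]]
4.65 x,u,h [-0.0009  0.3998  0.0591] z 0.1181 yaw 89.86 F [ 0.23 -0.38 -0.33]
```

Call:
{"method": "send_rows", "body": {
  "rows": [
    [[0,-32,-4,0,1],[10,-40,0,0,1],[30,-40,0,0,1],[35,-30,0,0,1],[5,0,0,0,1],[0,0,0,0,1]]
  ]
}}

```text
time_s: 5.25
tcp_pos: [0.4251, 0.076, 0.123]
ee_rot: [2.09, 2.343, 0.002]
ft_force: [0.1, 0.1, 0.6]
gripper_width: -0.0
finger_force: 0.0
```

Run:
```python
from w import *
st(); print(look()[:2])
```

```text
5.25 x,u,h [-0.1431  0.3188  0.0588] z 0.123 yaw 90.02 F [0.09 0.07 0.61]
(5.25, [(np.float64(0.001), np.float64(0.6), 38, [422.8, 208.0]), (np.float64(0.58), np.float64(6.1), 415, [214.8, 313.6])])
```

Call:
{"method": "send_rows", "body": {
  "rows": [
    [[0,0,20,0,1]]
  ]
}}

```text
time_s: 5.4
tcp_pos: [0.4276, 0.0749, 0.1041]
ee_rot: [2.091, 2.341, 0.004]
ft_force: [0.2, 0.2, -0.9]
gripper_width: -0.0
finger_force: 0.0
```

Run:
```python
from w import *
s=st(); print(s["qd"])
```

```text
5.4 x,u,h [-0.1408  0.3203  0.0399] z 0.1041 yaw 89.94 F [ 0.23  0.23 -0.89]
[-0.00803378  0.19427822  0.31700099 -0.00073879 -0.48002601 -0.00141446]
```

Call:
{"method": "send_rows", "body": {
  "rows": [
    [[0,0,0,0,1]]
  ]
}}

```text
time_s: 5.5
tcp_pos: [0.4253, 0.0747, 0.1005]
ee_rot: [-2.092, -2.341, 0.003]
ft_force: [-0.4, -0.2, -0.2]
gripper_width: 0.0004
finger_force: 0.0
```

Run:
```python
from w import *
st()
```

```text
5.5 x,u,h [-0.1431  0.3202  0.0363] z 0.1005 yaw 89.92 F [-0.4  -0.19 -0.21]
```

Call:
{"method": "send_rows", "body": {
  "rows": [
    [[0,0,15,0,1],[0,0,15,0,1],[-5,0,-30,0,1],[-30,30,-18,0,1],[-35,40,0,0,1],[-10,40,0,0,1],[0,32,0,0,1]]
  ]
}}

```text
time_s: 6.2
tcp_pos: [0.5759, 0.0113, 0.1205]
ee_rot: [2.095, 2.34, -0.0]
ft_force: [0.8, -0.5, 0.8]
gripper_width: 0.0
finger_force: 0.0
```

Run:
```python
from w import *
st()
for i in range(2):
    t,o,d=look(); print(t,o)
```

```text
6.2 x,u,h [-0.0007  0.4004  0.0615] z 0.1205 yaw 89.81 F [ 0.85 -0.55  0.81]
6.2 [(np.float64(0.001), np.float64(0.2), 37, [423.1, 208.3]), (np.float64(0.579), np.float64(6.1), 426, [215.1, 313.5])]
6.25 [(np.float64(0.001), np.float64(0.1), 35, [423.1, 208.4]), (np.float64(0.579), np.float64(6.1), 419, [215.3, 313.4])]
```

Run:
```python
from w import *
b=snapshot("side"); g=b["frame"]
n=T2W((0,0,POSE[2]),[[0,1,0]])[0]; 
for s,c,r in blobs(mask(g,45,80,100)):
    o,v=ray(b,c); P0=T2W(POSE,[[0,-.0344,0]])[0]; X=o+v*((P0-o)@n)/(v@n); print(s,c,W2T(X))
cv2.imwrite('pics/tab3.png',np.hstack([cv2.resize(g[130:270,170:340],(800,660))[:600]]))
print(look()[1][0]); st()
```

```text
[288, 220, 20, 15, 170] [297.2, 226.6] [[-0.13826803 -0.0344      0.09489528]]
(np.float64(0.001), np.float64(0.4), 35, [423.0, 208.1])
6.4 x,u,h [-0.0027  0.3983  0.0607] z 0.1198 yaw 89.95 F [-0.35 -0.37 -0.49]
```

View pics/tab3.png

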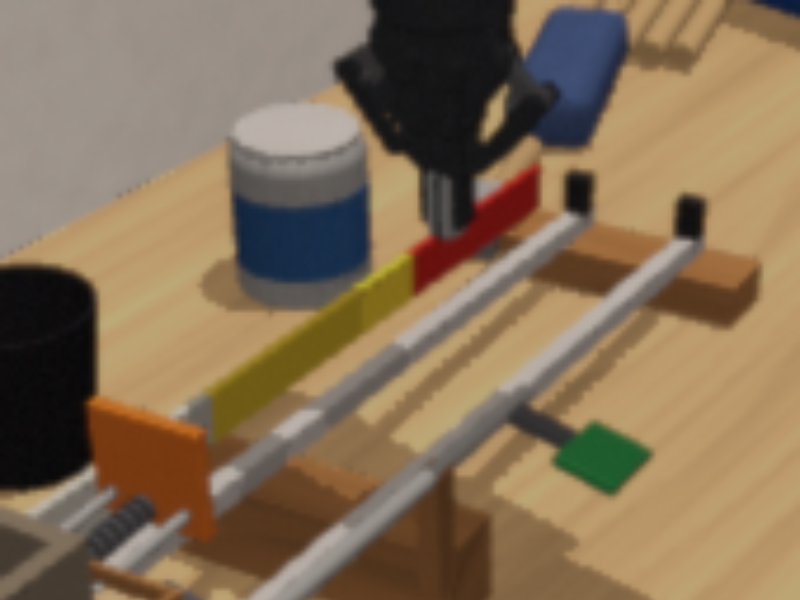

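The tab sits at about (600,457), turned by only about 0.25 rad. I'll press again in small steps and watch force, tab and pointer while it is down.

Call:
{"method": "send_rows", "body": {
  "rows": [
    [[0,-34,-4,0,1],[10,-40,0,0,1],[35,-40,0,0,1],[35,-28,0,0,1],[4,0,10,0,1],[0,0,10,0,1],[0,0,8,0,1],[0,0,6,0,1],[0,0,0,0,1]]
  ]
}}

```text
time_s: 7.3
tcp_pos: [0.4254, 0.0788, 0.0891]
ee_rot: [-2.092, -2.342, 0.002]
ft_force: [-0.3, -0.7, 0.1]
gripper_width: -0.0001
finger_force: 0.0
```

```bash
cat >> w.py <<'E'
def tab():
    b=snapshot("side"); n=T2W((0,0,POSE[2]),[[0,1,0]])[0]; P0=T2W(POSE,[[0,-.0344,0]])[0]
    for s,c,r in blobs(mask(b["frame"],45,80,100)):
        o,v=ray(b,c); X=o+v*((P0-o)@n)/(v@n); print("tab",s,c,W2T(X).round(4))
    return b
E
python3 - <<'E'
from w import *
st(); tab(); print(look()[1][0]); st()
E
```

```text
7.3 x,u,h [-0.1426  0.3162  0.0246] z 0.0891 yaw 89.94 F [-0.33 -0.74  0.12]
tab [288, 220, 20, 15, 171] [297.3, 226.5] [[-0.1385 -0.0344  0.0952]]
(np.float64(0.001), np.float64(0.5), 36, [422.9, 208.1])
7.4 x,u,h [-0.1422  0.316   0.0256] z 0.09 yaw 89.95 F [ 0.87  0.58 -0.33]
```

Run:
```python
from w import *
b=tab(); a=look()[2]
s=state(); print(proj(b,[s["tcp_pos"]]),proj(a,[s["tcp_pos"]]))
cv2.imwrite('pics/tab4.png',np.hstack([cv2.resize(b["frame"][140:260,230:370],(400,343),interpolation=cv2.INTER_CUBIC),cv2.resize(a["frame"][130:250,210:350],(400,343),interpolation=cv2.INTER_CUBIC)]))
```

```text
tab [288, 220, 20, 15, 171] [297.2, 226.5] [[-0.1383 -0.0344  0.0952]]
[[299.71835099 227.4323508 ]] [[274.7052726  197.67719366]]
```

View pics/tab4.png

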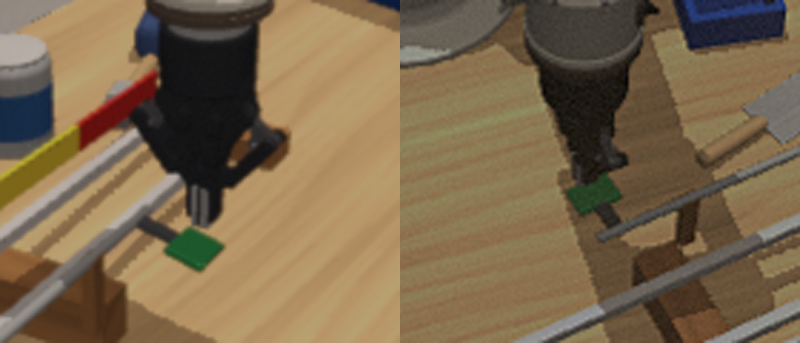

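Both halves show the fingertips ending well above the projected TCP: (302,219) against (300,227) in the side view and (276,193) against (275,198) in the scene view. The real tips must be higher than the reported TCP, so I'll measure the offset.

Run:
```python
from w import *
a,b=snapshot("scene"),snapshot("side")
for p,q,t in (((273,175.5),(303,188.5),[.4253,.0749,.1645]),((276,193),(301.8,218.8),state()["tcp_pos"])):
    X,e=tri((a,p),(b,q)); print((W2T(X)-W2T(t)).round(4),np.round(e,4))
st()
```

```text
[[ 0.0002 -0.0018  0.0254]] [0.0023 0.0023]
[[-0.0011  0.0007  0.0228]] [0.0039 0.0039]
7.6 x,u,h [-0.1421  0.3157  0.026 ] z 0.0905 yaw 89.99 F [ 0.1   0.26 -0.52]
```

Call:
{"method": "send_rows", "body": {
  "rows": [
    [[0,0,14,0,1],[0,0,14,0,1],[0,0,8,0,1],[-5,0,-30,0,1],[-35,30,-13,0,1],[-35,40,0,0,1],[-10,40,0,0,1],[0,32,0,0,1]]
  ]
}}

```text
time_s: 8.4
tcp_pos: [0.5758, 0.0111, 0.0973]
ee_rot: [2.094, 2.341, 0.0]
ft_force: [-0.2, -0.2, 0.2]
gripper_width: 0.0002
finger_force: 0.0
```

Run:
```python
from w import *
st()
for i in range(2):
    t,o,d=look(); print(t,o)
```

```text
8.4 x,u,h [-0.0008  0.4006  0.0383] z 0.0973 yaw 89.87 F [-0.2  -0.23  0.2 ]
8.4 [(np.float64(0.002), np.float64(0.3), 37, [422.7, 208.4]), (np.float64(0.578), np.float64(6.1), 423, [215.6, 313.3])]
8.45 [(np.float64(0.002), np.float64(0.2), 34, [422.8, 208.4]), (np.float64(0.578), np.float64(6.1), 414, [215.5, 313.3])]
```

Run:
```python
from w import *
b=tab(); print(look()[1][0])
for s,c,r in blobs(mask(b["frame"],4,12,200)): print(s,c)
st()
```

```text
tab [286, 224, 18, 17, 177] [294.6, 231.6] [[-0.1318 -0.0344  0.079 ]]
(np.float64(0.002), np.float64(0.2), 37, [422.9, 208.4])
[188, 215, 28, 30, 408] [202.0, 228.2]
8.6 x,u,h [-0.0028  0.3986  0.0376] z 0.0967 yaw 90.0 F [-0.02  0.93  0.67]
```

Call:
{"method": "send_rows", "body": {
  "rows": [
    [[0,-30,0,0,1],[10,-40,0,0,1],[35,-40,0,0,1],[35,-29,0,0,1],[2,0,18,0,1],[0,0,16,0,1],[0,0,12,0,1],[0,0,8,0,1],[-5,0,-30,0,1],[-35,30,-24,0,1],[-35,40,0,0,1],[-7,40,0,0,1],[0,30,0,0,1]]
  ]
}}

```text
time_s: 9.9
tcp_pos: [0.5754, 0.0124, 0.0962]
ee_rot: [2.094, 2.341, 0.0]
ft_force: [-0.4, 0.5, -0.2]
gripper_width: 0.0003
finger_force: 0.0
```

Run:
```python
from w import *
st()
for i in range(2):
    t,o,d=look(); print(t,o)
```

```text
9.9 x,u,h [-0.001   0.3993  0.0372] z 0.0962 yaw 89.85 F [-0.45  0.52 -0.18]
9.9 [(np.float64(0.065), np.float64(0.1), 34, [402.4, 218.5]), (np.float64(0.579), np.float64(6.1), 412, [215.1, 313.5])]
9.95 [(np.float64(0.073), np.float64(0.2), 31, [399.5, 219.5]), (np.float64(0.578), np.float64(6.1), 426, [215.8, 313.2])]
```

Call:
{"method": "send_rows", "body": {
  "rows": [
    [[0,0,0,0,1],[0,0,0,0,1]]
  ]
}}

```text
time_s: 10.2
tcp_pos: [0.5725, 0.0141, 0.0962]
ee_rot: [-2.091, -2.344, 0.0]
ft_force: [0.5, 0.7, 0.4]
gripper_width: 0.0002
finger_force: 0.0
```

Run:
```python
from w import *
d=snapshot; 
t,o,f=look(); print(t,o)
U=np.linspace(-.02,.6,6201); L=proj(f,T2W(POSE,[tp(PX[0],u,PX[1]) for u in U]))
C=[(9.9,402.4,218.5),(9.95,399.5,219.5),(t,*o[0][3])]
m=[]
for t,x,y in C: m.append((t,U[np.linalg.norm(L-[x,y],axis=1).argmin()]-.0012))
print(m)
def u(t,t0,M): tau=M/1.5; T=t-t0; return .64*tau*(T-tau*(1-np.exp(-T/tau)))
for M in (.42,.5,.6,.65,.7,.8,.88):
    g=least_squares(lambda p:[(u(t,p[0],M)-z)*1000 for t,z in m],[9.4]); v=.64*M/1.5*(1-np.exp(-(10.25-g.x[0])*1.5/M)); print(M,g.x,g.fun.round(2),"now u,v",u(10.25,g.x[0],M).round(4),v.round(4))
```

```text
10.2 [(np.float64(0.117), np.float64(0.0), 33, [384.9, 226.7]), (np.float64(0.579), np.float64(6.1), 410, [215.1, 313.5])]
[(9.9, np.float64(0.06359999999999999)), (9.95, np.float64(0.07189999999999999)), (10.2, np.float64(0.11569999999999998))]
0.42 [9.29244905] [ 0.83  0.55 -1.28] now u,v 0.1231 0.1733
0.5 [9.33795908] [-1.64 -1.1   2.45] now u,v 0.1281 0.1995
0.6 [9.375566] [-4.15 -2.89  5.99] now u,v 0.133 0.2272
0.65 [9.38953073] [-5.21 -3.67  7.41] now u,v 0.135 0.2393
0.7 [9.40129602] [-6.16 -4.39  8.64] now u,v 0.1367 0.2502
0.8 [9.42003554] [-7.8  -5.66 10.66] now u,v 0.1397 0.2693
0.88 [9.43173055] [-8.9  -6.53 11.95] now u,v 0.1416 0.2824
```

Call:
{"method": "send_rows", "body": {
  "rows": [
    [[0,0,0,0,1],[0,0,0,0,1],[0,0,0,0,1]]
  ]
}}

```text
time_s: 10.55
tcp_pos: [0.5732, 0.0142, 0.0966]
ee_rot: [2.091, 2.344, 0.0]
ft_force: [0.2, 0.9, -0.4]
gripper_width: 0.0001
finger_force: 0.0
```

```bash
cat > sim.py <<'E'
import numpy as np
def sim(u0,v0,M,gap,rows,lag=.015):
    """rows: hand mm per 0.1s. returns per-run: contact time/u, rel speed, max compression, trace"""
    dt=5e-4; uc,v=u0,v0; h=u0+gap; hv=0; out=[]; con=None; mx=0; h0=h; nloss=0
    for i in range(int(len(rows)*.1/dt)):
        t=i*dt; cmd=rows[int(t/.1+1e-9)]/100; hn=h+hv*dt; hv+=(cmd-hv)*dt/lag
        c=uc-h; F=max(0,100*c+1*(v-hv)) if c>0 else 0
        if c>0 and con is None: con=(round(t,3),round(uc,4),round(v-hv,3))
        if con and c<=0: nloss+=1
        mx=max(mx,c); v+=dt*(.64-1.5*v/M-F/M); uc+=v*dt; h=hn
        if i%200==199: out.append((round(uc,3),round(c*1000,1)))
    return con,round(mx*1000,1),round(nloss*dt,2),out
E
python3 - <<'E'
from w import *
from sim import sim
t,o,f=look(); 
U=np.linspace(-.02,.6,6201); L=proj(f,T2W(POSE,[tp(PX[0],u,PX[1]) for u in U]))
fu=lambda p:U[np.linalg.norm(L-p,axis=1).argmin()]-.0012
m=[(9.9,.0636),(9.95,.0719),(10.2,.1157),(t,fu(o[0][3]))]; print(m)
def u(t,t0,M): tau=M/1.5; T=t-t0; return .64*tau*(T-tau*(1-np.exp(-T/tau)))
g=least_squares(lambda p:[(u(t,*p)-z)*1000 for t,z in m],[9.4,.45]); t0,M=g.x; print(g.x,g.fun.round(2))
now=st()["time_s"]; u0=u(now,t0,M); v0=.64*M/1.5*(1-np.exp(-(now-t0)*1.5/M)); print("now",now,u0,v0)
tcp=.399; gap=tcp-.011-.14-u0; print("gap",gap)
rows=[0,5,10,15,15,15,15,15,13,11,9,7,5,3,1,0,0,0,0]
for e in (-.004,0,.004):
    for dm in (-.03,.04): print(e,dm,sim(u0,v0,M+dm,gap+e,rows))
E
```

```text
[(9.9, 0.0636), (9.95, 0.0719), (10.2, 0.1157), (10.55, np.float64(0.18050000000000002))]
[9.30961003 0.44650173] [-0.03 -0.01  0.07 -0.03]
10.6 x,u,h [-0.003   0.3973  0.0373] z 0.0965 yaw 90.0 F [-0.58 -0.37  0.32]
now 10.6 0.1898639012524152 0.18801140123355384
gap 0.0581360987475848
-0.004 -0.03 ((0.696, np.float64(0.3161), np.float64(0.029)), np.float64(3.3), 0.0, [(np.float64(0.208), np.float64(-35.6)), (np.float64(0.227), np.float64(-21.4)), (np.float64(0.245), np.float64(-12.5)), (np.float64(0.263), np.float64(-8.6)), (np.float64(0.281), np.float64(-5.7)), (np.float64(0.299), np.float64(-2.7)), (np.float64(0.317), np.float64(0.1)), (np.float64(0.333), np.float64(1.7)), (np.float64(0.347), np.float64(1.8)), (np.float64(0.358), np.float64(1.5)), (np.float64(0.368), np.float64(1.9)), (np.float64(0.375), np.float64(2.5)), (np.float64(0.381), np.float64(2.8)), (np.float64(0.384), np.float64(2.9)), (np.float64(0.386), np.float64(3.2)), (np.float64(0.386), np.float64(3.1)), (np.float64(0.385), np.float64(2.5)), (np.float64(0.385), np.float64(2.4)), (np.float64(0.386), np.float64(2.8
[... 3372 characters left out ...]
43.2)), (np.float64(0.228), np.float64(-27.9)), (np.float64(0.248), np.float64(-17.2)), (np.float64(0.268), np.float64(-11.4)), (np.float64(0.289), np.float64(-6.1)), (np.float64(0.309), np.float64(-0.7)), (np.float64(0.328), np.float64(3.4)), (np.float64(0.342), np.float64(2.4)), (np.float64(0.354), np.float64(0.9)), (np.float64(0.366), np.float64(1.7)), (np.float64(0.377), np.float64(3.2)), (np.float64(0.384), np.float64(3.5)), (np.float64(0.389), np.float64(3.1)), (np.float64(0.393), np.float64(3.2)), (np.float64(0.395), np.float64(3.9)), (np.float64(0.395), np.float64(3.8)), (np.float64(0.394), np.float64(2.9)), (np.float64(0.394), np.float64(2.6)), (np.float64(0.394), np.float64(3.1))])
```

Call:
{"method": "send_rows", "body": {
  "rows": [
    [[0,0,0,0,1],[-10,0,1,0,1],[-11,0,1,0,1],[-15,0,1,0,1],[-15,0,1,0,1],[-15,0,1,0,1],[-15,0,1,0,1],[-15,0,1,0,1],[-13,0,1,0,1],[-11,0,1,0,1],[-9,0,0,0,1],[-7,0,0,0,1],[-5,0,0,0,1],[-3,0,0,0,1],[-1,0,0,0,1],[0,0,0,0,1],[0,0,0,0,1],[0,0,0,0,1]]
  ]
}}

```text
time_s: 12.4
tcp_pos: [0.5898, -0.1297, 0.0873]
ee_rot: [-2.091, -2.344, -0.0]
ft_force: [0.5, -1.0, -0.3]
gripper_width: -0.0002
finger_force: 0.1
```

Run:
```python
from w import *
s=st()
for i in range(2): print(look()[:2])
```

```text
12.4 x,u,h [-0.0029  0.5424  0.0376] z 0.0873 yaw 90.01 F [ 0.47 -1.01 -0.28]
(12.4, [(np.float64(0.396), np.float64(0.5), 38, [284.3, 273.8]), (np.float64(0.577), np.float64(6.2), 444, [216.1, 313.1])])
(12.45, [(np.float64(0.396), np.float64(0.5), 40, [284.3, 273.8]), (np.float64(0.577), np.float64(6.3), 449, [216.1, 313.2])])
```

Call:
{"method": "send_rows", "body": {
  "rows": [
    [[0,0,0,0,1],[0,0,0,0,1],[0,0,0,0,1],[0,0,0,0,1],[0,0,0,0,1],[0,0,0,0,1],[0,0,0,0,1],[0,0,0,0,1],[0,0,0,0,1],[0,0,0,0,1],[0,0,0,0,1],[0,0,0,0,1],[0,0,0,0,1],[0,0,0,0,1],[0,0,0,0,1]]
  ]
}}

```text
time_s: 14.0
tcp_pos: [0.5898, -0.13, 0.0873]
ee_rot: [-2.092, -2.344, -0.0]
ft_force: [-0.0, 0.2, 0.9]
gripper_width: 0.0004
finger_force: 0.1
```

Call:
{"method": "send_rows", "body": {
  "rows": [
    [[-0.5,0,0,0,1],[-1,0,0,0,1],[-1.5,0,0,0,1],[-2,0,0.2,0,1],[-2.5,0,0.2,0,1],[-3,0,0.2,0,1],[-3.5,0,0.2,0,1],[-4,0,0.3,0,1],[-4,0,0.3,0,1],[-4,0,0.3,0,1],[-4,0,0.3,0,1],[-4,0,0.3,0,1],[-4,0,0.3,0,1],[-4,0,0.3,0,1],[-4,0,0.3,0,1],[-4,0,0.3,0,1],[-4,0,0.3,0,1],[-4,0,0.3,0,1],[-4,0,0.3,0,1],[-4,0,0.3,0,1]]
  ]
}}

```text
time_s: 16.0
tcp_pos: [0.5973, -0.1959, 0.0826]
ee_rot: [-2.092, -2.344, -0.0]
ft_force: [-0.8, 0.7, -0.9]
gripper_width: -0.0002
finger_force: 0.1
```

Call:
{"method": "send_rows", "body": {
  "rows": [
    [[-4,0,0.3,0,1],[-4,0,0.3,0,1],[-4,0,0.3,0,1],[-4,0,0.3,0,1],[-4,0,0.3,0,1],[-4,0,0.3,0,1],[-4,0,0.3,0,1],[-4,0,0.3,0,1],[-4,0,0.3,0,1],[-4,0,0.3,0,1],[-3.5,0,0.2,0,1],[-3,0,0.2,0,1],[-2.5,0,0.2,0,1],[-2.5,0,0.2,0,1],[-2,0,0.1,0,1],[-2,0,0.1,0,1],[-1.5,0,0.1,0,1],[-1,0,0,0,1],[-0.5,0,0,0,1],[0,0,0,0,1]]
  ]
}}

```text
time_s: 18.0
tcp_pos: [0.6039, -0.2537, 0.0785]
ee_rot: [-2.092, -2.344, -0.0]
ft_force: [-0.5, -0.8, -0.1]
gripper_width: -0.0001
finger_force: 0.1
```

Run:
```python
from w import *
s=st(); print(look()[:2])
b=tab()
for q,c,r in blobs(mask(b["frame"],4,12,200)): print(q,c)
cv2.imwrite('pics/low.png',b["frame"])
```

```text
18.0 x,u,h [-0.0029  0.6674  0.0369] z 0.0785 yaw 89.99 F [-0.48 -0.82 -0.05]
(18.0, [(np.float64(0.575), np.float64(5.8), 477, [216.8, 312.4])])
tab [284, 225, 18, 19, 196] [292.7, 233.9] [[-0.1269 -0.0344  0.0709]]
[297, 145, 18, 20, 224] [306.6, 153.1]
```

Call:
{"method": "send_rows", "body": {
  "rows": [
    [[-0.5,0,0,0,1],[-1,0,0,0,1],[-1.5,0,0,0,1],[-2,0,0,0,1],[-2.5,0,0.2,0,1],[-2.5,0,0.2,0,1],[-2.5,0,0.2,0,1],[-2.5,0,0.2,0,1],[-2.5,0,0.2,0,1],[-2.5,0,0.2,0,1],[-2.5,0,0.2,0,1],[-2.5,0,0.2,0,1],[-2.5,0,0.2,0,1],[-2.5,0,0.2,0,1],[-2,0,0,0,1],[-1.5,0,0,0,1],[-1,0,0,0,1],[-1,0,0,0,1],[-1,0,0,0,1],[-1,0,0,0,1]]
  ]
}}

```text
time_s: 20.1
tcp_pos: [0.6081, -0.291, 0.0765]
ee_rot: [-2.092, -2.344, -0.0]
ft_force: [0.1, 0.3, 0.4]
gripper_width: -0.0004
finger_force: 0.1
```

Call:
{"method": "send_rows", "body": {
  "rows": [
    [[-1,0,0,0,1],[-1,0,0,0,1],[-1,0,0,0,1],[-1,0,0,0,1],[-1,0,0,0,1],[-1,0,0,0,1],[-1,0,0,0,1],[-1,0,0,0,1],[-1,0,0,0,1],[-1,0,0,0,1],[-1,0,0,0,1],[-1,0,0,0,1],[-1,0,0,0,1],[-1,0,0,0,1],[-1,0,0,0,1],[-1,0,0,0,1],[-1,0,0,0,1],[-1,0,0,0,1],[-1,0,0,0,1],[-1,0,0,0,1]]
  ]
}}

```text
time_s: 22.1
tcp_pos: [0.6104, -0.3109, 0.0765]
ee_rot: [-2.092, -2.344, -0.0]
ft_force: [-0.1, -0.5, 0.4]
gripper_width: 0.0001
finger_force: 0.0
```

Run:
```python
from w import *
s=st()
for u in (.56,.57,.575):
  pass
b=snapshot("side"); a=snapshot("scene")
fr=T2W(POSE,[[x,.275-.998*.57-.14,.085-.065*.57+z] for x in(-.03,.03) for z in (.034,.09)]); print(proj(b,fr).round(1).tolist())
for q,c,r in blobs(mask(b["frame"],4,12,200)): print(q,c)
cv2.imwrite('pics/low2.png',np.hstack([cv2.resize(a["frame"][200:350,130:270],(400,429),interpolation=cv2.INTER_CUBIC),cv2.resize(b["frame"][80:230,230:370],(400,429),interpolation=cv2.INTER_CUBIC)]))
```

```text
22.1 x,u,h [-0.0029  0.7251  0.0386] z 0.0765 yaw 90.0 F [-0.12 -0.54  0.38]
[[321.9, 159.5], [322.8, 142.7], [304.5, 155.9], [304.9, 139.3]]
[305, 141, 17, 19, 209] [313.4, 147.9]
```

View pics/low2.png

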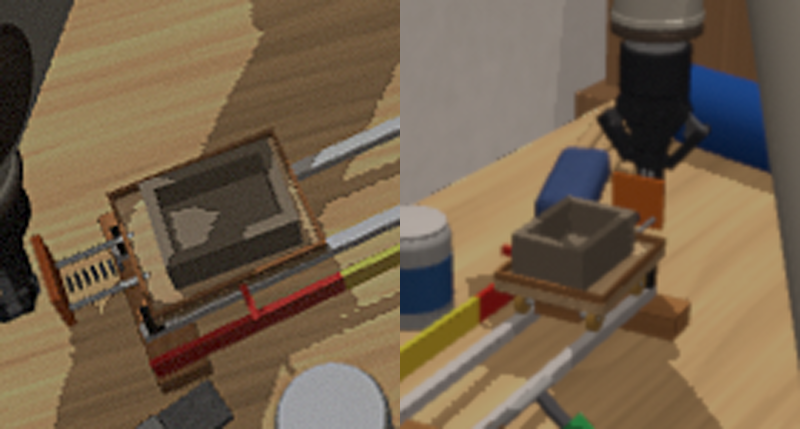

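The pointer is in the red with the carriage at the wheel stops. The plate stands at its free-out position and the fingers are just clear of it. I'll withdraw down-track, then lift.

Call:
{"method": "send_rows", "body": {
  "rows": [
    [[-1,0,0,0,1],[-1,0,0,0,1],[-2,0,0,0,1],[-4,0,0,0,1],[-8,0,0,0,1],[-12,0,0,0,1],[-12,0,-5,0,1],[0,0,-20,0,1],[0,0,-30,0,1],[0,0,-30,0,1],[0,0,-30,0,1],[0,0,0,0,1]]
  ]
}}

```text
time_s: 23.4
tcp_pos: [0.616, -0.3523, 0.1968]
ee_rot: [2.088, 2.338, 0.001]
ft_force: [0.6, -0.2, -0.5]
gripper_width: 0.0001
finger_force: 0.0
```

Run:
```python
from w import *
s=st()
for i in range(2):
    b=snapshot("side")
    for q,c,r in blobs(mask(b["frame"],4,12,200)): print(q,c)
a=snapshot("scene"); cv2.imwrite('pics/end.png',a["frame"])
```

```text
23.4 x,u,h [-0.002   0.767   0.1616] z 0.1968 yaw 89.97 F [ 0.63 -0.15 -0.47]
[305, 140, 17, 19, 207] [313.2, 147.9]
[305, 141, 17, 18, 205] [313.3, 147.9]
```

View pics/end.png

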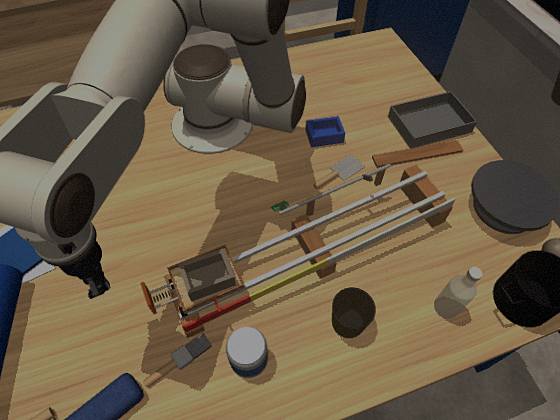

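The carriage stands at the bottom stops near (205,280) with the box on its deck. The hand is clear at (95,290), and the pot, can, brush and spatula haven't moved.

```bash
python3 -c "
from station import *
print(sign_off())"
```

```text
the job is handed in; nothing more can be done
None
```

The job is handed in at about 24 s: after three tab presses too shallow to release it, the carriage ran free, was caught at about 4 mm buffer compression (simulated; about 3.5 mm measured at rest), stood over the yellow for over 1.5 s, and was eased to the stops; the hand is clear and nothing else was disturbed.

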